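Fit the pressure arm onto the corner press

TASK

Fit the blue pressure arm onto the little press: lower it square over the tall steel rod, without letting it drop, and turn it until the hole in its plate goes down over the brass dowel of the ring at the rod's foot, so that the arm lies fully home and flat on the ring. Then let go of it, and leave the other things where they stand.

Things in the scene. Friction and masses are not known exactly. Their poses are not given: they have to be found in the camera images.
- press: the press stand, fixed to the bench: grey base plate 136 x 136 x 12 mm with a vertical steel rod, 16 mm in diameter, at its centre. Origin: centre of the underside, on the rod's axis, at bench height; z up along the rod; its front is its -x side (short white mark on the plate)
- rod_top (a point): centre of the top end of the steel rod, 160 mm above the bench; the rod's last 6 mm taper from 16 to 10 mm diameter
- ring_face (a point): on the rod's axis, 24 mm above the bench, at the upper face of the dark steel ring (104 mm diameter) round the rod's foot. An upright brass dowel, 8 mm diameter, stands on the ring 38 mm from the rod's axis, its tapered top 12 mm above the ring. It lies toward the press's -x, up to 0.35 rad to either side: this angle differs each time, is not measured, and cannot be changed
- platen: the pressure arm, loose, 0.3 to 0.65 kg, starts flat on the bench, right way up. Blue plate 104 x 84 x 14 mm (x -62 to +42 mm), 40 mm wide tail to x = -103 mm, round sleeve 38 mm in diameter to 48 mm above the underside. Origin: axis of the main bore, at the underside; z up, wooden grip toward -x. Main bore: through plate and sleeve, 18.6 mm in diameter, 48 mm long
- dowel_hole (a point): centre of the arm's dowel hole at the underside: 10.6 mm diameter, right through the plate, at x = -38 mm, y = 0 of platen. With the dowel in it the underside lies on the ring, 24 mm above the bench; resting on the dowel's top it stays 12 mm higher
- grip (a point): point inside the arm's upright wooden grip, 82 mm above the underside and 13 mm below the grip's top, at x = -80 mm, y = 0 of platen. The grip is 26 mm along x and 20 mm along y; take it from above with the fingers on its two y faces
- jar: bystander: small amber glass pigment jar with cream lid, 41 mm in diameter, 82 mm tall; origin at the centre of its underside
- dropper: bystander: small brown dropper bottle, 33 mm in diameter, 102 mm tall; origin at the centre of its underside
- glue_bottle0: bystander: cream glue bottle with blue nozzle, 55 mm wide, 192 mm tall; origin at the centre of its underside

How it is judged:
By the outcome, as a careful person would: the job done as asked, in the order asked, and still so for the second after the job is handed in, with the robot touching nothing.
It also fails if it takes over 64 s, if anything falls off the work surface, if the arm or the gripper's body presses on something with over 40 N, if the wrist force passes 120 N, or if a joint passes its speed limit or range.

ROBOT

A 6-joint arm with a two-finger parallel gripper is mounted at the origin on the work surface; the furniture and walls round the work are solid. World frame = base frame: x ahead of the robot, y to its left, z up, the work surface at z = 0. Lengths are in m, angles in rad, forces in N, time in s.
With the tool pointing down it reaches from about 0.25 to 0.725 m from the base axis. Payload 4 kg.
Tool frame: the origin (TCP) lies midway between the tips of the shut fingers; the grasp point (between the pads) lies bot.pinch_z behind it (bot.pinch_z is the distance from the TCP to the grasp point, in m); z points along the fingers, y is the line along which they close (so a half turn about z gives the same grasp; the last joint's range is limited). The gripper opens to 85 mm and grips with 20 to 120 N. Pads are 22 mm wide; open, the fingers measure 114 mm over their backs; the gripper's body (76 mm by 85 mm) begins 54 mm behind the grasp point. The pads swing forward as they close: fully open they stand 13 mm farther back than shut.
Start: joints at [-1.329, 0.241, 0.005, 1.335, 0, 1.571], TCP at [0.12, -0.485, 0.231] pointing down, gripper open.
Joint ranges: [-2.72, 2.72], [-1.05, 1.87], [-1.09, 1.28], [-1.99, 2.15], [-1.42, 1.44], [-3.14, 3.14]. Speed limits (rad/s): [2.79, 2.79, 3.14, 3.14, 3.14, 3.14].

INTERFACE

Orientations are given as a unit quaternion [x, y, z, w].
In Python, from workcell import bot gives the robot as it stands.
- The arm moves only by the tool tcp_steps, called after "Request:" by a JSON object that holds its "method" and its "body", one argument or row to a line. Schema: {"type":"object","properties":{"plan":{"type":"array","items":{"type":"number"},"minItems":7,"maxItems":70},"only":{"type":"string"},"quiet":{"type":"boolean"},"lines":{"type":"string"}},"required":["plan"],"additionalProperties":false}. plan is one flat list of numbers that holds 1 to 10 rows one after another, with no inner brackets; each row has 7 numbers: a rotation vector rx, ry, rz in fractions of the full range, 1 being pi/2 rad, then dx, dy, dz in shares of 100 cm (1.0 is 100 cm), then the finger opening in m; each row is the pose to reach, as a shift and turn from the pose commanded when the call began, along the tool's axes at that moment; what a row does not reach only later rows make up. A row lasts 1/8 s, in which the tool goes at most 0.0625 m and 0.188 rad, less where a joint would pass 70% of its speed; a pose out of reach is approached as far as the arm can. The fingers move at their own pace and stop on an object; the grip force is fixed at half the most. Time passes only in rows, so rows that do not move let the fingers close. The tool returns the time, the measured TCP pose, the force, the opening and the grip force at its end. only (a regular expression) keeps the lines of the reply that match it, lines (a string "A,B") keeps lines A to B, and quiet returns only ok. Input that does not fit is refused with a message, and nothing moves.
- bot.get_obs(): the state, without advancing time (a new reading comes with each control period).
- bot.camera(name): name is "scene" or "top" or "wrist"; returns the picture (420x560x3 uint8, red, green, blue); there is no depth.
- bot.calibration(name): a dict with "mtx" (3x3 intrinsics, pixels), "R" (3x3) and "t" (3): a world point X has camera coordinates R X + t. Camera axes: x right, y down, z forward; pixel columns grow to the right and rows downward; lengths in m; the calibration is good to about 2 mm. A picture is of the moment at which its call begins: read the wrist's pose just before it. calibration takes no time and is no camera call; for the wrist camera it gives the pose at the moment of the call.
- bot.job_done(): hands the job in; it is judged then, once.
The state is a dict: "clock": time; "joint_pos": joint angles; "joint_vel": joint speeds; "tau": joint torques, N m; "eef_pos": TCP position; "tool_rot": TCP orientation; "ft_force": force on the tool from outside, world axes, zero at the start; "ft_torque": the same for the moment, N m; "grip_width": finger opening in m; "grasp_force": force on a finger pad.
Only numpy, scipy, OpenCV 4.12 (cv2) and the standard library are available. Lean on these libraries where they do the work, as an engineer would, in place of code of your own. Each camera call takes 0.05 s, during which the arm holds its last target. There are 200 camera calls.

## Working session

There is one attempt and no reset: what is moved stays moved. The work goes in short steps, Python scripts to look and compute and a tool call to move; the robot and the scene stay as the last step left them, time stands still between calls to the robot, and variables do not carry over. Pictures are saved under pics/ and viewed, at most 10 in all, crops included, and the job is handed in when it is done.

```bash
ls; mkdir -p pics; python3 - <<'E'
from workcell import bot
import cv2,numpy as np
ims=[bot.camera(n) for n in("scene","top")]
for n,i in zip(("scene","top"),ims): cv2.imwrite(f"pics/{n}0.png",i[:,:,::-1])
for n in("scene","top"):
  c=bot.calibration(n);print(n,c["mtx"],c["R"],c["t"])
print(bot.pinch_z,bot.get_obs())
E
```

```text
pics
workcell.py
scene [[484.31028765   0.         271.56013897]
 [  0.         484.31028765 203.569243  ]
 [  0.           0.           1.        ]] [[-0.55202911 -0.83379774 -0.00672261]
 [-0.54752715  0.36855618 -0.75125253]
 [ 0.62887032 -0.41103246 -0.65998064]] [0.21371706 0.368264   1.01770783]
top [[437.64451815   0.         277.63236586]
 [  0.         437.64451815 216.43616765]
 [  0.           0.           1.        ]] [[-0.00960334 -0.99965461  0.02446292]
 [-0.99695568  0.00767865 -0.07759127]
 [ 0.07737663 -0.02513359 -0.99668509]] [-0.07618722  0.48160666  1.18625704]
0.0187 {'clock': 0.1, 'joint_pos': array([-1.32896683e+00,  2.41348223e-01,  3.86960886e-03,  1.33521160e+00,
        4.51704194e-06,  1.57079905e+00]), 'joint_vel': array([ 0.00029259, -0.00271608,  0.00342572,  0.00116842, -0.00300217,
        0.00163288]), 'tau': array([ 1.58082053e-04, -3.73137760e+01,  2.53009933e+01,  1.08277670e-02,
        1.66420232e-06,  1.01568128e-05]), 'eef_pos': array([ 0.11960559, -0.48490153,  0.23050077]), 'tool_rot': array([ 9.92698433e-01,  1.20618919e-01, -1.11979860e-04, -9.40301653e-04]), 'ft_force': array([-0.47425279, -0.04193485,  0.68944858]), 'ft_torque': array([-0.01906367, -0.00571814, -0.01303774]), 'grasp_force': 0.0, 'grip_width': 0.08529046175479975}
```

View pics/scene0.png

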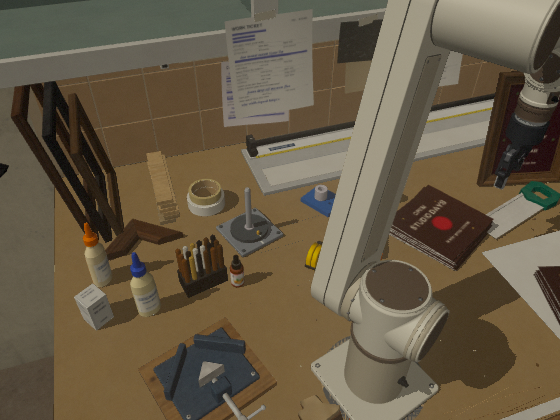

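View pics/top0.png

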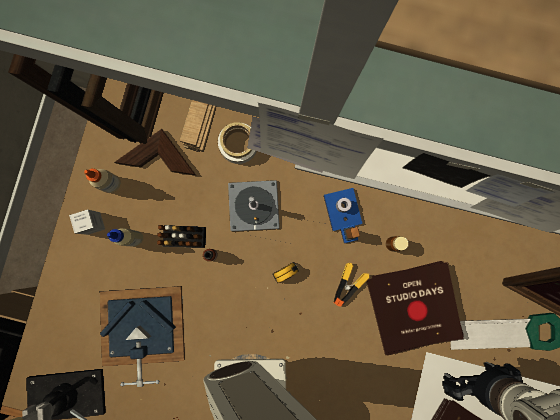

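The top view shows the press at about (253,205), with the dowel below it near (257,218). The blue platen is at (344,208), its grip at (351,235), and the jar is nearby at (398,243). The scene view has the robot arm partly covering the platen.

```bash
python3 - <<'E'
import cv2,numpy as np
im=cv2.imread("pics/top0.png")
a=cv2.resize(im[170:250,215:295],None,fx=5,fy=5,interpolation=cv2.INTER_CUBIC)
b=cv2.resize(im[180:260,310:390],None,fx=5,fy=5,interpolation=cv2.INTER_CUBIC)
cv2.imwrite("pics/crop1.png",np.hstack([a,b]))
E
```

```text
(no output)
```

View pics/crop1.png

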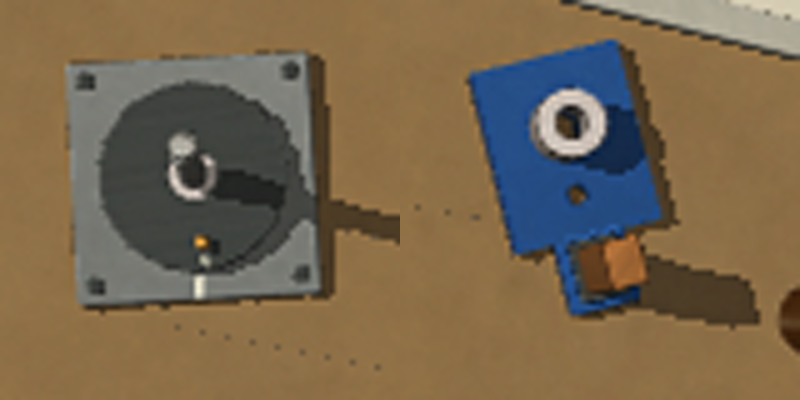

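The left crop shows the press. Its plate corners are about (67,65), (308,53), (322,292) and (82,305), with the rod top at (182,145), the dowel at (202,243) and the white mark at (200,287). The right crop shows the platen: sleeve mouth (569,123), dowel hole (577,195), grip top (625,262).

```bash
cat > h.py <<'E'
import cv2,numpy as np
from workcell import bot
def ray(n,px,z,c=None):
    c=c or bot.calibration(n); px=np.asarray(px,float)
    R,t=np.array(c["R"]),np.array(c["t"]); C=-R.T@t
    d=R.T@np.linalg.inv(c["mtx"])@np.array([px[0],px[1],1]); return C+d*(z-C[2])/d[2]
def proj(n,X,c=None):
    c=c or bot.calibration(n); p=c["mtx"]@(c["R"]@np.asarray(X)+c["t"]); return p[:2]/p[2]
E
python3 - <<'E'
from h import *
np.set_printoptions(precision=4,suppress=True)
def A(c): return ((c[0]+.5)/5-.5+215,(c[1]+.5)/5-.5+170)
def B(c): return ((c[0]-400+.5)/5-.5+310,(c[1]+.5)/5-.5+180)
cs=[ray("top",A(c),.012) for c in[(67,65),(308,53),(322,292),(82,305)]]
print("press corners",cs,"mean",np.mean(cs,0),[np.linalg.norm(cs[i]-cs[i-1]) for i in range(4)])
im=cv2.imread("pics/top0.png")
print("rodtop",ray("top",A((182,145)),.160)); m=ray("top",A((200,287)),.012); print("mark",m)
print("dowel",ray("top",A((202,243)),.036))
hsv=cv2.cvtColor(im,cv2.COLOR_BGR2HSV)
blue=cv2.inRange(hsv,(100,120,40),(125,255,255)); blue[:, :310]=0;blue[:,390:]=0;blue[:180]=0;blue[260:]=0
k,_=cv2.findContours(blue,0,2);k=max(k,key=cv2.contourArea)
hull=cv2.convexHull(k)
print("sleeve",ray("top",B((569,123)),.048),"hole",ray("top",B((577,195)),.014),"grip",ray("top",B((625,262)),.095))
pc=[ray("top",B(c),.014) for c in[(470,75),(617,41),(663,216),(514,255)]]
print("plate",pc,[np.linalg.norm(pc[i]-pc[i-1]) for i in range(4)])
# scene checks of press
for n,p,z in(("jar",(398,243),.08),("dropper",(209,252),.1)): print(n,ray("top",p,z))
E
```

```text
press corners [array([0.577 , 0.0567, 0.012 ]), array([ 0.583 , -0.0775,  0.012 ]), array([ 0.4494, -0.084 ,  0.012 ]), array([0.4433, 0.0485, 0.012 ])] mean [ 0.5132 -0.0141  0.012 ] [np.float64(0.13392441320812531), np.float64(0.13431603296519348), np.float64(0.13374354622072196), np.float64(0.13267816862986417)]
rodtop [ 0.5141 -0.0123  0.16  ]
mark [ 0.4527 -0.0166  0.012 ]
dowel [ 0.4753 -0.0185  0.036 ]
sleeve [ 0.5106 -0.258   0.048 ] hole [ 0.4739 -0.2676  0.014 ] grip [ 0.4332 -0.2772  0.095 ]
plate [array([ 0.5414, -0.2092,  0.014 ]), array([ 0.56  , -0.2919,  0.014 ]), array([ 0.4618, -0.3154,  0.014 ]), array([ 0.4408, -0.2319,  0.014 ])] [np.float64(0.10307876880078999), np.float64(0.08479818816513565), np.float64(0.10093685660667591), np.float64(0.08608722285063704)]
jar [ 0.4039 -0.3939  0.08  ]
dropper [0.3852 0.0973 0.1   ]
```

```bash
cat >> h.py <<'E'
from scipy.spatial.transform import Rotation as Ro
def pose(x,y,z,yaw): # tool down, tool x at yaw
    return np.array([x,y,z]),Ro.from_euler('z',yaw)*Ro.from_euler('x',np.pi)
def delta(p,R):
    o=bot.get_obs(); R0=Ro.from_quat(o["tool_rot"])
    print("row",np.round((R0.inv()*R).as_rotvec(),4),np.round(R0.inv().apply(p-o["eef_pos"]),4))
E
python3 - <<'E'
from h import *
np.set_printoptions(precision=4,suppress=True)
c=bot.calibration("wrist");o=bot.get_obs();R0=Ro.from_quat(o["tool_rot"])
C=-c["R"].T@c["t"];print("cam in tool",R0.inv().apply(C-o["eef_pos"]),"axes cols(x,y,z)\n",R0.inv().as_matrix()@c["R"].T,c["mtx"])
delta(*pose(.40,-.02,.26,.16)); delta(*pose(.4328,-.2783,.15,.235))
E
```

```text
cam in tool [ 0.0669  0.0001 -0.1436] axes cols(x,y,z)
 [[-0.001  -0.9648 -0.2629]
 [ 1.     -0.0011  0.0002]
 [-0.0005 -0.2629  0.9648]] [[347.6762   0.     277.7861]
 [  0.     347.6762 211.1203]
 [  0.       0.       1.    ]]
row [-0.0019  0.0001  0.0818] [ 0.3836 -0.3843 -0.0288]
row [-0.0019  0.      0.0068] [ 0.3536 -0.1254  0.0807]
```

The manual's scale: turns go in shares of pi/2 rad. Converting my numbers, -0.08 rad is -0.0509.

Request:
{"method": "tcp_steps", "body": {
  "plan": [0,0,-0.0509,0.06,-0.05,0,0.085,0,0,-0.0509,0.11,-0.1,0,0.085,0,0,-0.0509,0.15,-0.14,0,0.085,0,0,-0.0509,0.19,-0.18,0,0.085,0,0,-0.0509,0.23,-0.22,0,0.085,0,0,-0.0509,0.27,-0.26,0,0.085,0,0,-0.0509,0.31,-0.29,0,0.085,0,0,-0.0509,0.35,-0.32,0,0.085,0,0,-0.0509,0.38,-0.35,0,0.085,0,0,-0.0509,0.41,-0.375,0,0.085]
}}

```text
clock: 1.35
eef_pos: [0.4283, -0.0216, 0.2309]
tool_rot: [0.987, 0.161, -0.0, -0.0]
ft_force: [0.5, -0.3, -0.4]
grip_width: 0.0853
grasp_force: 0.0
```

Request:
{"method": "tcp_steps", "body": {
  "plan": [0,0,0.1019,0.015,0,0,0.06,0,0,0.1019,0.015,0,0,0.06]
}}

```text
clock: 1.6
eef_pos: [0.4425, -0.0178, 0.2307]
tool_rot: [0.997, 0.083, -0.001, -0.0]
ft_force: [0.3, -1.1, 0.2]
grip_width: 0.0599
grasp_force: 0.0
```

```bash
python3 - <<'E'
from h import *
o=bot.get_obs();c=bot.calibration("wrist");im=bot.camera("wrist")
import pickle;pickle.dump(c,open("c1.pkl","wb"))
cv2.imwrite("pics/w1.png",im[:,:,::-1]);print(o["clock"],o["eef_pos"],Ro.from_quat(o["tool_rot"]).as_euler("xyz"))
print(proj("wrist",[.4753,-.0185,.036],c),proj("wrist",[.5141,-.0123,.16],c))
E
```

```text
1.6 [ 0.4424608  -0.01783194  0.23065357] [-3.14139355e+00  1.31746274e-03  1.65228658e-01]
[283.89724544 153.32157313] [288.19871224 108.03175644]
```

View pics/w1.png

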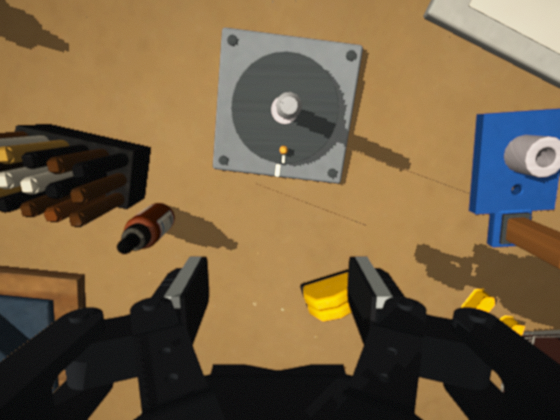

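The wrist view shows the rod top at about (287,103), the brass dowel at (283,151), the base mark at (278,171), and the platen at the right edge. I'll measure these at sub-pixel precision.

```bash
python3 - <<'E'
from h import *
import pickle
np.set_printoptions(precision=4,suppress=True)
c=pickle.load(open("c1.pkl","rb"))
im=cv2.imread("pics/w1.png");hsv=cv2.cvtColor(im,cv2.COLOR_BGR2HSV)
def cen(m,x0,x1,y0,y1):
    z=np.zeros_like(m);z[y0:y1,x0:x1]=m[y0:y1,x0:x1];ys,xs=np.nonzero(z);return xs.mean(),ys.mean(),len(xs),(xs.min(),xs.max(),ys.min(),ys.max()),z
b=cen(cv2.inRange(hsv,(10,110,90),(30,255,255)),270,297,140,166);print("brass px",b[:4])
d=ray("w",b[:2],.033,c)
print("dowel",d)
g=hsv[...,2]
print(g[92:126:2,272:304:2])
ring=cen(cv2.inRange(g,0,88),225,358,40,175)
k,_=cv2.findContours(ring[4],0,2);k=max(k,key=cv2.contourArea);h=cv2.convexHull(k)
(e,ax,an)=cv2.fitEllipse(h);print("ring ell",e,ax,ray("w",e,.024,c))
g0=cv2.inRange(hsv,(0,0,95),(180,60,255))
k,_=cv2.findContours(cv2.inRange(g,0,140)&0,0,2)
E
```

```text
brass px (np.float64(283.0), np.float64(149.1846153846154), 65, (np.int64(279), np.int64(287), np.int64(145), np.int64(153)))
dowel [ 0.4788 -0.0171  0.033 ]
[[ 87  87  86  87  84  97 123 139 135 135 110  91  85  85  85  84]
 [ 88  86  85  85 110 163 183 179 168 156 143 123 104  86  83  86]
 [ 87  85  90 121 179 193 189 191 188 175 145 124 112  94  85  87]
 [ 84  99 173 195 198 199 208 211 211 209 199 164 109  97  90  87]
 [ 88 175 227 202 194 208 213 211 209 210 209 203 138  92  90  83]
 [131 225 216 195 187 190 207 209 209 209 209 206 184  97  85  81]
 [187 232 200 191 204 204 209 208 208 208 207 209 193  97  82  82]
 [211 233 201 181 196 208 207 210 208 205 208 210 189  97  78  83]
 [222 234 208 173 179 206 207 209 207 208 208 207 165  83  79  80]
 [222 233 212 166 160 186 207 206 208 209 206 194 120  74  65  53]
 [214 234 222 156 143 151 179 198 206 203 188 126  75  69  55  46]
 [189 234 233 182 132 126 119 131 142 122  92  71  69  62  49  47]
 [140 226 235 232 184 133 105  95  84  73  69  77  69  49  49  49]
 [ 90 186 236 236 235 214 148 116  95  99 115 102  63  50  48  50]
 [ 84 104 192 232 236 234 232 217 194 165 127  73  48  48  49  49]
 [ 85  85  95 148 203 220 231 226 212 160  94  69  63  50  49  47]
 [ 87  87  85  85  94 113 127 120 101  84  84  88  69  51  49  49]]
ring ell (289.7936096191406, 109.85107421875) (106.8892593383789, 121.30644989013672) [ 0.5162 -0.0175  0.024 ]
```

```bash
python3 - <<'E'
from h import *
import pickle
np.set_printoptions(precision=4,suppress=True)
c=pickle.load(open("c1.pkl","rb"))
im=cv2.imread("pics/w1.png");g=cv2.cvtColor(im,cv2.COLOR_BGR2HSV)[...,2]
m=cv2.inRange(g,202,214);m[:94]=0;m[115:]=0;m[:,:280]=0;m[:,300:]=0
ys,xs=np.nonzero(m);p=((xs.min()+xs.max())/2,(ys.min()+ys.max())/2);p2=(xs.mean(),ys.mean());print(p,p2)
rt=ray("w",p2,.16,c);print("rodtop",rt)
# plate: low-saturation area hull
hsv=cv2.cvtColor(im,cv2.COLOR_BGR2HSV);s=cv2.inRange(hsv,(0,0,70),(180,70,255));s[:20]=0;s[190:]=0;s[:,:205]=0;s[:,372:]=0
s=cv2.morphologyEx(s,cv2.MORPH_OPEN,np.ones((5,5)))
k,_=cv2.findContours(s,0,2);k=max(k,key=cv2.contourArea);h=cv2.convexHull(k)
q=cv2.approxPolyN(h,4)[0] if hasattr(cv2,"approxPolyN") else cv2.approxPolyDP(h,6,True)[:,0]
cs=np.array([ray("w",v,.012,c) for v in q.reshape(-1,2)]);print(q.reshape(-1,2),cs,cs.mean(0),[np.linalg.norm(cs[i]-cs[i-1]) for i in range(len(cs))])
d=ray("w",(283,149.2),.034,c)
for a in(rt,cs.mean(0)): v=a-d;print("dowel rel",v,"yaw",np.arctan2(v[1],v[0]),np.hypot(*v[:2]))
E
```

```text
(np.float64(287.5), np.float64(104.5)) (np.float64(288.14207650273227), np.float64(104.53005464480874))
rodtop [ 0.516  -0.0119  0.16  ]
[[363  45]
 [340 183]
 [212 169]
 [222  27]] [[ 0.5864 -0.0766  0.012 ]
 [ 0.452  -0.083   0.012 ]
 [ 0.4446  0.0521  0.012 ]
 [ 0.5799  0.0581  0.012 ]] [ 0.5157 -0.0124  0.012 ] [np.float64(0.1349325545137416), np.float64(0.13463335531015447), np.float64(0.13534521373687114), np.float64(0.13539723695878922)]
dowel rel [0.0372 0.0051 0.126 ] yaw 0.13681578861389157 0.037536413584449424
dowel rel [ 0.0369  0.0047 -0.022 ] yaw 0.12657250425716235 0.037168042495800586
```

```bash
python3 - <<'E'
from h import *
delta(*pose(.4328,-.2783,.15,.233))
E
```

```text
row [-0.0002  0.0017 -0.0679] [-0.0514  0.255   0.0808]
```

Converted, -0.068 rad is -0.0433.

Request:
{"method": "tcp_steps", "body": {
  "plan": [0,0,-0.0127,-0.01,0.05,0.01,0.06,0,0.0006,-0.0255,-0.02,0.105,0.03,0.06,0,0.0011,-0.0433,-0.03,0.16,0.05,0.06,0,0.0011,-0.0433,-0.042,0.21,0.07,0.06,0,0.0011,-0.0433,-0.0514,0.255,0.081,0.06,0,0.0011,-0.0433,-0.0514,0.255,0.081,0.06]
}}

```text
clock: 2.4
eef_pos: [0.4303, -0.2812, 0.1491]
tool_rot: [0.994, 0.112, -0.0, -0.001]
ft_force: [-0.6, 0.5, -0.8]
grip_width: 0.0596
grasp_force: 0.0
```

```bash
python3 - <<'E'
from h import *
np.set_printoptions(precision=4,suppress=True)
o=bot.get_obs();c=bot.calibration("wrist");im=bot.camera("wrist")
cv2.imwrite("pics/w2.png",im[:,:,::-1]);print(o["clock"],o["eef_pos"],Ro.from_quat(o["tool_rot"]).as_euler("xyz"))
hsv=cv2.cvtColor(im[:,:,::-1].copy(),cv2.COLOR_BGR2HSV)
blue=cv2.inRange(hsv,(100,120,40),(125,255,255));k,_=cv2.findContours(blue,0,2);k=max(k,key=cv2.contourArea)
print(proj("w",[.4328,-.2783,.095],c), proj("w",[.5107,-.2598,.048],c), cv2.boundingRect(k))
E
```

```text
2.4 [ 0.4303 -0.2812  0.1491] [-3.1403  0.0003  0.2254]
[273.9339 227.1763] [273.3515  91.095 ] (216, 29, 115, 190)
```

View pics/w2.png

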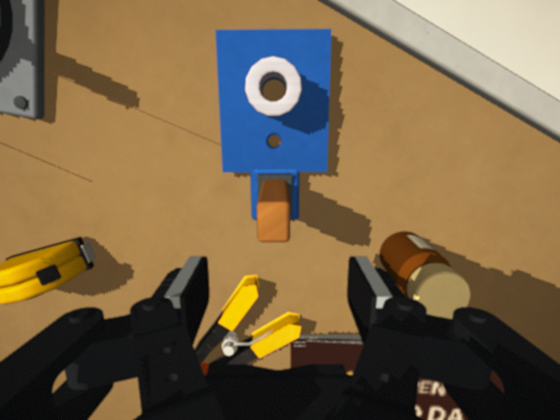

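The wrist view shows the sleeve mouth at (273,86), the dowel hole at (274,141) and the grip top centred near (274,224). The fingers straddle the grip and the jar is clear to the right.

```bash
python3 - <<'E'
from h import *
np.set_printoptions(precision=4,suppress=True)
c=bot.calibration("wrist")
s,h,g=[ray("w",p,z,c) for p,z in(((273.2,86),.048),((274,141),.014),((274,224),.095))]
print(s,h,g);v=s-g;print(np.arctan2(v[1],v[0]),np.hypot(*v[:2])); v=s-h;print(np.arctan2(v[1],v[0]))
cor=[ray("w",p,.014,c) for p in((217,30),(331,29),(328,172),(223,172))];m=np.mean(cor,0);print(cor,m)
delta(*pose(g[0],g[1],.063,.23)); delta(*pose(.4328,-.2783,.063,.23))
E
```

```text
[ 0.5143 -0.2572  0.048 ] [ 0.477  -0.2658  0.014 ] [ 0.435  -0.2763  0.095 ]
0.236631114661195 0.08154602184943197
0.22681232686846295
[array([ 0.5453, -0.2077,  0.014 ]), array([ 0.5645, -0.2885,  0.014 ]), array([ 0.4628, -0.3138,  0.014 ]), array([ 0.4438, -0.2311,  0.014 ])] [ 0.5041 -0.2603  0.014 ]
row [-0.0016 -0.0004 -0.0028] [ 0.0049 -0.0021  0.0867]
row [-0.0016 -0.0004 -0.0028] [ 0.0022 -0.0007  0.0866]
```

Converted, -0.004 rad is -0.0025.

Request:
{"method": "tcp_steps", "body": {
  "plan": [-0.001,0,-0.0025,0.004,-0.0015,0.03,0.06,-0.001,0,-0.0025,0.004,-0.0015,0.06,0.06,-0.001,0,-0.0025,0.004,-0.0015,0.087,0.06,-0.001,0,-0.0025,0.004,-0.0015,0.087,0.06,-0.001,0,-0.0025,0.004,-0.0015,0.087,0.0,-0.001,0,-0.0025,0.004,-0.0015,0.087,0.0,-0.001,0,-0.0025,0.004,-0.0015,0.087,0.0,-0.001,0,-0.0025,0.004,-0.0015,0.087,0.0]
}}

```text
clock: 3.45
eef_pos: [0.4374, -0.2768, 0.065]
tool_rot: [0.993, 0.117, 0.002, 0.002]
ft_force: [-0.8, -0.0, 6.7]
grip_width: 0.0191
grasp_force: 59.8
```

Request:
{"method": "tcp_steps", "body": {
  "plan": [0,0,0,0,0,-0.01,0,0,0,0,0,0,-0.03,0,0,0,0,0,0,-0.05,0,0,0,0,0,0,-0.05,0]
}}

```text
clock: 3.95
eef_pos: [0.4366, -0.2763, 0.1142]
tool_rot: [0.993, 0.117, 0.002, 0.001]
ft_force: [1.0, -0.6, -5.7]
grip_width: 0.0194
grasp_force: 59.0
```

```bash
python3 - <<'E'
from h import *
np.set_printoptions(precision=4,suppress=True)
o=bot.get_obs();c=bot.calibration("wrist");im=bot.camera("wrist")
cv2.imwrite("pics/w3.png",im[:,:,::-1]);print(o["clock"],o["eef_pos"],o["ft_force"],o["ft_torque"],Ro.from_quat(o["tool_rot"]).as_euler("xyz"))
p,R=o["eef_pos"],Ro.from_quat(o["tool_rot"])
# expected points if the platen is square in the tool: platen at grip (-.08,0,.082) -> grasp point
f=lambda X:p+R.apply([X[0]+.08,-X[1],-.0187-(X[2]-.082)])
for n,X in(("sleeve",(0,0,.048)),("hole",(-.038,0,.014)),("c1",(.042,.042,.014)),("c2",(.042,-.042,.014)),("c3",(-.062,-.042,.014)),("c4",(-.062,.042,.014))): print(n,f(X),proj("w",f(X),c))
E
```

```text
3.95 [ 0.4366 -0.2763  0.1142] [ 1.0257 -0.5893 -5.6668] [-0.0556  0.1957  0.0115] [ 3.1386 -0.0028  0.2338]
sleeve [ 0.5145 -0.2578  0.0992] [277.294   84.8637]
hole [ 0.4777 -0.2667  0.065 ] [277.4433 162.9244]
c1 [ 0.5457 -0.2073  0.0651] [192.1757   0.7874]
c2 [ 0.5652 -0.289   0.0654] [362.2909   0.6201]
c3 [ 0.464  -0.3131  0.0651] [350.8672 204.825 ]
c4 [ 0.4446 -0.2314  0.0649] [204.1198 204.9861]
```

View pics/w3.png

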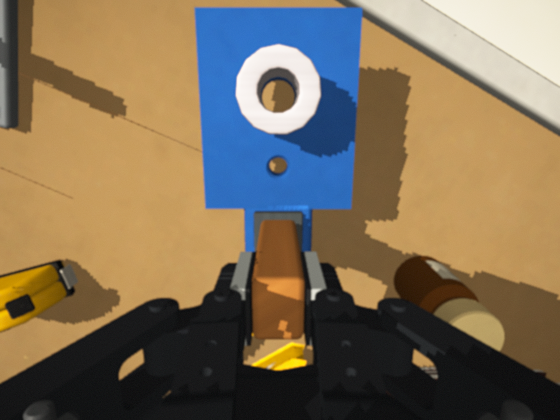

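The view shows the platen held, with corners about (196,9), (362,9), (352,209) and (205,209), the sleeve mouth at (279,89) and the hole at (278,165). The front edge looks narrower than it would if the platen were square, so it droops. I'll get the tilt from PnP.

```bash
cat >> h.py <<'E'
def tilt(name):
    o=bot.get_obs();c=bot.calibration("wrist");im=bot.camera("wrist")
    cv2.imwrite(f"pics/{name}.png",im[:,:,::-1])
    hsv=cv2.cvtColor(im,cv2.COLOR_RGB2HSV)
    b=cv2.inRange(hsv,(100,120,40),(125,255,255));b[225:]=0
    k,_=cv2.findContours(b,0,2);k=max(k,key=cv2.contourArea);m=np.zeros_like(b);cv2.drawContours(m,[k],-1,255,-1)
    x,y,w,h=cv2.boundingRect(k)
    def line(pts): return cv2.fitLine(np.float32(pts),cv2.DIST_HUBER,0,.01,.01).ravel()
    rows=np.arange(y+15,y+int(.8*200)-5);nz=[np.nonzero(m[r])[0] for r in rows]
    L=line([(a[0]-.5,r) for a,r in zip(nz,rows)]);Rr=line([(a[-1]+.5,r) for a,r in zip(nz,rows)])
    cols=np.arange(x+20,x+w-20);T=line([(q,np.nonzero(m[:,q])[0][0]-.5) for q in cols])
    lc=[q for q in list(range(x+14,x+38))+list(range(x+w-38,x+w-16))];Bt=line([(q,np.nonzero(m[:,q])[0][-1]+.5) for q in lc])
    def X(a,b):
        s=np.linalg.solve(np.array([[a[0],-b[0]],[a[1],-b[1]]]),[b[2]-a[2],b[3]-a[3]]);return a[2]+s[0]*a[0],a[3]+s[0]*a[1]
    px=np.array([X(L,T),X(Rr,T),X(Rr,Bt),X(L,Bt)])
    ob=np.array([(.042,.042,.014),(.042,-.042,.014),(-.062,-.042,.014),(-.062,.042,.014)])
    ok,r,t=cv2.solvePnP(ob,px,c["mtx"],None,flags=cv2.SOLVEPNP_ITERATIVE)
    e=cv2.projectPoints(ob,r,t,c["mtx"],None)[0][:,0]-px
    Rc=np.array(c["R"]);Rp=Ro.from_matrix(Rc.T)*Ro.from_rotvec(r.ravel());P=Rc.T@(t.ravel()-c["t"])
    R0=Ro.from_quat(o["tool_rot"])
    print("px",px.round(1).tolist(),"res",np.abs(e).max().round(2))
    print("clock",o["clock"],"tcp",o["eef_pos"].round(4),"platen",P.round(4),"axis z",Rp.apply([0,0,1]).round(4),"euler",Rp.as_euler("xyz").round(4),"F",o["ft_force"].round(1),"T",o["ft_torque"].round(2))
    print("platen origin in tool",R0.inv().apply(P-o["eef_pos"]).round(4),"tool eul",R0.as_euler("xyz").round(4))
    return P,Rp,o
E
python3 - <<'E'
from h import *
tilt("w4")
E
```

```text
px [[194.6999969482422, 7.5], [361.3999938964844, 7.5], [350.6000061035156, 208.60000610351562], [205.8000030517578, 207.39999389648438]] res 0.39
clock 4.0 tcp [ 0.4359 -0.2758  0.1132] platen [ 0.5116 -0.2584  0.0476] axis z [0.003  0.0154 0.9999] euler [-0.0142  0.0065  0.2316] F [ 0.2 -0.1 -6.6] T [-0.1   0.26  0.03]
platen origin in tool [0.0776 0.0004 0.0657] tool eul [ 3.140e+00 -1.400e-03  2.338e-01]
```

```bash
python3 - <<'E'
from h import *
delta(*pose(.4373,-.023,.253,.142))
E
```

```text
row [ 0.0003 -0.0003  0.0918] [ 0.0604 -0.2451 -0.1406]
```

Converted, 0.092 rad is 0.0586.

Request:
{"method": "tcp_steps", "body": {
  "plan": [0,0,0,0,0,-0.04,0,0,0,0,0,0,-0.08,0,0,0,0,0,0,-0.12,0,0,0,0.0064,0.005,-0.02,-0.14,0,0,0,0.0191,0.015,-0.06,-0.14,0,0,0,0.0318,0.025,-0.11,-0.14,0,0,0,0.0446,0.04,-0.16,-0.14,0,0,0,0.0573,0.05,-0.205,-0.14,0,0,0,0.0586,0.0604,-0.235,-0.14,0,0,0,0.0586,0.0604,-0.245,-0.14,0]
}}

```text
clock: 5.3
eef_pos: [0.4369, -0.0216, 0.2515]
tool_rot: [0.997, 0.072, -0.001, 0.0]
ft_force: [-1.2, -0.5, -4.9]
grip_width: 0.0192
grasp_force: 60.2
```

Request:
{"method": "tcp_steps", "body": {
  "plan": [0,0,0,0,0,0,0,0,0,0,0,0,0,0]
}}

```text
clock: 5.55
eef_pos: [0.4376, -0.0243, 0.2526]
tool_rot: [0.998, 0.07, 0.0, 0.001]
ft_force: [-0.3, 0.1, -5.6]
grip_width: 0.0192
grasp_force: 60.2
```

```bash
python3 - <<'E'
from h import *
P,R,o=tilt("w5")
delta(*pose(.4373,-.023,.253,.142))
im=cv2.imread("pics/w5.png");c=bot.calibration("wrist")
top=bot.camera("top");sc=bot.camera("scene")
cv2.imwrite("pics/top5.png",top[:,:,::-1]);cv2.imwrite("pics/scene5.png",sc[:,:,::-1])
q=proj("top",[.515,-.012,.17]).astype(int);s=proj("scene",[.515,-.012,.17]).astype(int);print(q,s)
cr=lambda a,u,w:cv2.resize(a[max(u[1]-w,0):u[1]+w,u[0]-w:u[0]+w],(400,400),interpolation=cv2.INTER_CUBIC)
cv2.imwrite("pics/v5.png",np.hstack([cr(im,(280,100),90),cr(sc[:,:,::-1].copy(),s,60)]))
print("origin px crop base",s-60, "wrist crop x0=190,y0=10, scale",400/180)
E
```

```text
px [[194.39999389648438, 8.5], [360.70001220703125, 8.5], [349.5, 208.5], [205.8000030517578, 208.5]] res 0.28
clock 5.55 tcp [ 0.4376 -0.0243  0.2526] platen [ 0.5142 -0.0137  0.1865] axis z [-0.0011  0.0018  1.    ] euler [-0.0019 -0.0008  0.1399] F [-0.3  0.1 -5.6] T [-0.03  0.23 -0.  ]
platen origin in tool [0.0772 0.0001 0.0662] tool eul [ 3.1397e+00 -8.0000e-04  1.4060e-01]
row [ 0.0017 -0.0011 -0.0018] [-0.0002 -0.0014 -0.0003]
[250 197] [247 185]
origin px crop base [187 125] wrist crop x0=190,y0=10, scale 2.2222222222222223
```

View pics/v5.png

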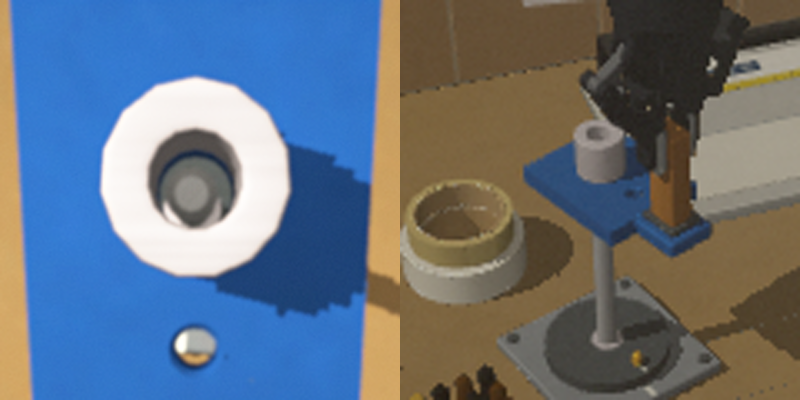

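The wrist crop looks down the bore. The rod's top disc is at crop (192,188), inside the sleeve mouth centred at (195,177), and brass is visible through the dowel hole at (200,358). The scene crop shows the arm level above the rod.

```bash
python3 - <<'E'
from h import *
np.set_printoptions(precision=4,suppress=True)
c=bot.calibration("wrist");f=lambda u,v:((u+.5)/2.2222-.5+190,(v+.5)/2.2222-.5+10)
im=cv2.imread("pics/w5.png");hsv=cv2.cvtColor(im,cv2.COLOR_BGR2HSV)
s=cv2.inRange(hsv,(0,0,165),(180,60,255));s[:35]=0;s[140:]=0;s[:,:225]=0;s[:,335:]=0
k,_=cv2.findContours(s,0,2);k=max(k,key=cv2.contourArea);e=cv2.fitEllipse(cv2.convexHull(k));print(e)
zs=.1865+.048
S=ray("w",e[0],zs,c);S2=ray("w",f(195,178),zs,c);T=ray("w",f(192,188),.16,c);h=ray("w",f(194,347),.2005,c)
D=[ray("w",f(200,358),z,c) for z in(.03,.036)]
print("sleeve",S,S2,"rodtop",T,"hole",h,"dowel",D)
v=T-D[1];print(np.arctan2(v[1],v[0]),np.hypot(*v[:2]))
R0=Ro.from_quat(bot.get_obs()["tool_rot"]);print("shift tool",R0.inv().apply(T-S),R0.inv().apply(T-S2))
m=cv2.inRange(hsv,(8,110,60),(32,255,255));m[:150]=0;m[185:]=0;m[:,:262]=0;m[:,295:]=0;ys,xs=np.nonzero(m);print("brass",xs.mean(),ys.mean(),len(xs),xs.min(),xs.max(),ys.min(),ys.max())
E
```

```text
((277.2897644042969, 89.3193359375), (85.03887176513672, 89.5055923461914), 2.0899248123168945)
sleeve [ 0.5156 -0.0134  0.2345] [ 0.5154 -0.0135  0.2345] rodtop [ 0.5178 -0.0123  0.16  ] hole [ 0.4775 -0.0186  0.2005] dowel [array([ 0.4497, -0.0253,  0.03  ]), array([ 0.4506, -0.0251,  0.036 ])]
0.18805013425932304 0.06836329882129884
shift tool [ 0.0022 -0.0008  0.0745] [ 0.0025 -0.0009  0.0745]
brass 277.1290322580645 170.7741935483871 31 272 282 169 172
```

Request:
{"method": "tcp_steps", "body": {
  "plan": [0,0,0,0.0022,-0.0008,0,0,0,0,0,0.0022,-0.0008,0.01,0,0,0,0,0.0022,-0.0008,0.02,0,0,0,0,0.0022,-0.0008,0.026,0,0,0,0,0.0022,-0.0008,0.031,0,0,0,0,0.0022,-0.0008,0.036,0,0,0,0,0.0022,-0.0008,0.041,0,0,0,0,0.0022,-0.0008,0.045,0,0,0,0,0.0022,-0.0008,0.045,0]
}}

```text
clock: 6.82
eef_pos: [0.4398, -0.0224, 0.2077]
tool_rot: [0.997, 0.071, 0.001, 0.001]
ft_force: [-0.8, -0.5, -5.2]
grip_width: 0.0185
grasp_force: 60.2
```

```bash
python3 -c "
from h import *
o=bot.get_obs();print(o['ft_force'],o['ft_torque']);tilt('w6')"
```

```text
[-0.80054479 -0.50289163 -5.24261466] [-0.08142584  0.26092308  0.0449755 ]
px [[194.5, 8.5], [361.1000061035156, 8.5], [350.1000061035156, 208.5], [205.89999389648438, 208.5]] res 0.17
clock 6.825 tcp [ 0.4398 -0.0224  0.2077] platen [ 0.5164 -0.0118  0.1418] axis z [0.0015 0.001  1.    ] euler [-0.0008  0.0016  0.1415] F [-0.8 -0.5 -5.2] T [-0.08  0.26  0.04]
platen origin in tool [0.0772 0.0002 0.066 ] tool eul [ 3.1402e+00 -1.2000e-03  1.4170e-01]
```

The rod is in the bore with no side load. I'll keep going to just above the dowel.

Request:
{"method": "tcp_steps", "body": {
  "plan": [0,0,0,0,0,0.01,0,0,0,0,0,0,0.022,0,0,0,0,0,0,0.034,0,0,0,0,0,0,0.046,0,0,0,0,0,0,0.058,0,0,0,0,0,0,0.07,0,0,0,0,0,0,0.082,0,0,0,0,0,0,0.09,0,0,0,0,0,0,0.096,0,0,0,0,0,0,0.096,0]
}}

```text
clock: 8.12
eef_pos: [0.44, -0.0225, 0.1117]
tool_rot: [0.997, 0.071, 0.001, 0.001]
ft_force: [-0.7, -0.3, -5.1]
grip_width: 0.0193
grasp_force: 60.2
```

```bash
python3 - <<'E'
from h import *
P,R,o=tilt('w7')
im=cv2.imread("pics/w7.png")
cr=lambda a,u,w:cv2.resize(a[max(u[1]-w,0):u[1]+w,u[0]-w:u[0]+w],(400,400),interpolation=cv2.INTER_CUBIC)
sc=bot.camera("scene")[:,:,::-1].copy();s=proj("scene",[.49,-.015,.05]).astype(int)
cv2.imwrite("pics/v7.png",np.hstack([cr(im,(278,165),25),cr(im,(278,90),55)]))
cv2.imwrite("pics/s7.png",cr(sc,s,50))
E
```

```text
px [[194.1999969482422, 8.5], [361.3999938964844, 8.5], [350.70001220703125, 208.5], [205.10000610351562, 208.5]] res 0.22
clock 8.125 tcp [ 0.44   -0.0225  0.1117] platen [ 0.5165 -0.0119  0.0461] axis z [0.0128 0.0032 0.9999] euler [-0.0014  0.0131  0.141 ] F [-0.7 -0.3 -5.1] T [-0.    0.3   0.04]
platen origin in tool [0.0772 0.0002 0.0656] tool eul [ 3.1403e+00 -1.1000e-03  1.4190e-01]
```

View pics/v7.png

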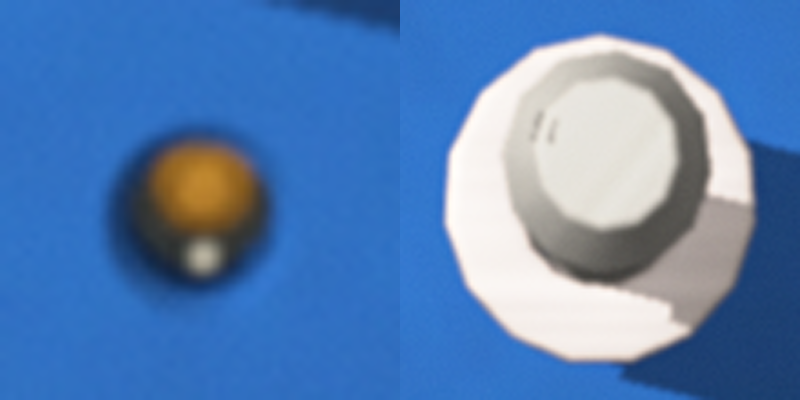

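Through the dowel hole, the brass dowel at crop (202,185) sits slightly right of and above the hole centre at (192,210). The rod sits the same way in the sleeve. I'll correct by about -1.3 mm in x, +1.4 mm in y and -0.012 rad, then descend and watch the force.

Converted, -0.012 rad is -0.0076.

Request:
{"method": "tcp_steps", "body": {
  "plan": [0,0,-0.0076,-0.0013,0.0014,0,0,0,0,-0.0076,-0.0013,0.0014,0.002,0,0,0,-0.0076,-0.0013,0.0014,0.005,0,0,0,-0.0076,-0.0013,0.0014,0.008,0,0,0,-0.0076,-0.0013,0.0014,0.01,0,0,0,-0.0076,-0.0013,0.0014,0.012,0,0,0,-0.0076,-0.0013,0.0014,0.014,0,0,0,-0.0076,-0.0013,0.0014,0.014,0]
}}

```text
clock: 9.22
eef_pos: [0.439, -0.0241, 0.0978]
tool_rot: [0.997, 0.077, 0.001, 0.001]
ft_force: [-0.6, -1.0, -5.9]
grip_width: 0.0191
grasp_force: 60.2
```

```bash
python3 -c "
from h import *
tilt('w8')"
```

```text
px [[194.0, 7.699999809265137], [361.79998779296875, 7.900000095367432], [350.79998779296875, 208.5], [204.89999389648438, 208.5]] res 0.2
clock 9.225 tcp [ 0.439  -0.0241  0.0978] platen [ 0.5156 -0.0125  0.0329] axis z [8.4e-03 3.0e-04 1.0e+00] euler [0.001  0.0083 0.1524] F [-0.6 -1.  -5.9] T [-0.08  0.27  0.02]
platen origin in tool [0.0774 0.0002 0.065 ] tool eul [ 3.1401e+00 -1.4000e-03  1.5380e-01]
```

Request:
{"method": "tcp_steps", "body": {
  "plan": [0,0,0,0,0,0.002,0,0,0,0,0,0,0.004,0,0,0,0,0,0,0.006,0,0,0,0,0,0,0.007,0,0,0,0,0,0,0.008,0,0,0,0,0,0,0.008,0]
}}

```text
clock: 10.02
eef_pos: [0.4393, -0.0241, 0.09]
tool_rot: [0.997, 0.077, 0.001, 0.001]
ft_force: [0.5, 0.5, -5.4]
grip_width: 0.019
grasp_force: 60.3
```

```bash
python3 -c "
from h import *
tilt('w9')"
```

```text
px [[194.0, 7.099999904632568], [362.0, 7.900000095367432], [350.5, 209.60000610351562], [204.6999969482422, 208.39999389648438]] res 0.27
clock 10.025 tcp [ 0.4393 -0.0241  0.09  ] platen [ 0.5158 -0.0126  0.0257] axis z [0.0041 0.008  1.    ] euler [-0.0073  0.0052  0.1489] F [ 0.5  0.5 -5.4] T [-0.05  0.28 -0.  ]
platen origin in tool [0.0772 0.0002 0.0645] tool eul [ 3.140e+00 -2.000e-03  1.538e-01]
```

Still unloaded, about 1 mm to go.

Request:
{"method": "tcp_steps", "body": {
  "plan": [0,0,0,0,0,0.0005,0,0,0,0,0,0,0.001,0,0,0,0,0,0,0.001,0]
}}

```text
clock: 10.45
eef_pos: [0.439, -0.0242, 0.0894]
tool_rot: [0.997, 0.077, 0.001, 0.001]
ft_force: [-3.6, -2.1, 0.5]
grip_width: 0.0192
grasp_force: 61.0
```

Request:
{"method": "tcp_steps", "body": {
  "plan": [0,0,0,0,0,0.0005,0,0,0,0,0,0,0.0008,0,0,0,0,0,0,0.0008,0]
}}

```text
clock: 10.82
eef_pos: [0.439, -0.0243, 0.089]
tool_rot: [0.997, 0.077, 0.001, 0.001]
ft_force: [-5.6, -2.1, 6.2]
grip_width: 0.0191
grasp_force: 61.9
```

Contact at TCP z = 0.089, so the underside is at about 0.024 and home. Releasing and backing straight up.

Request:
{"method": "tcp_steps", "body": {
  "plan": [0,0,0,0,0,0,0.03,0,0,0,0,0,0,0.05,0,0,0,0,0,0,0.05,0,0,0,0,0,0,0.05,0,0,0,0,0,-0.01,0.05,0,0,0,0,0,-0.03,0.05,0,0,0,0,0,-0.06,0.05,0,0,0,0,0,-0.1,0.05,0,0,0,0,0,-0.13,0.05,0,0,0,0,0,-0.13,0.05]
}}

```text
clock: 12.08
eef_pos: [0.4409, -0.024, 0.2213]
tool_rot: [0.997, 0.077, 0.004, 0.001]
ft_force: [0.7, 0.0, -1.2]
grip_width: 0.0502
grasp_force: 0.0
```

```bash
python3 - <<'E'
from h import *
im=bot.camera("wrist")[:,:,::-1].copy();c=bot.calibration("wrist")
sc=bot.camera("scene")[:,:,::-1].copy();s=proj("scene",[.49,-.015,.05]).astype(int);print(s)
for n,X in(("hole",(.515-.0376,-.012-.0056,.038)),("sleeve",(.515,-.012,.072)),("sleeve+12",(.515,-.012,.084))): print(n,proj("w",X,c))
cr=lambda a,u,w:cv2.resize(a[max(u[1]-w,0):u[1]+w,u[0]-w:u[0]+w],(400,400),interpolation=cv2.INTER_CUBIC)
cv2.imwrite("pics/v10.png",np.hstack([cr(im,(280,120),100),cr(sc,s,45)]))
E
```

```text
[254 224]
hole [276.57206049 149.60639897]
sleeve [276.73005112 105.37781281]
sleeve+12 [276.72468398 104.81855238]
```

View pics/v10.png

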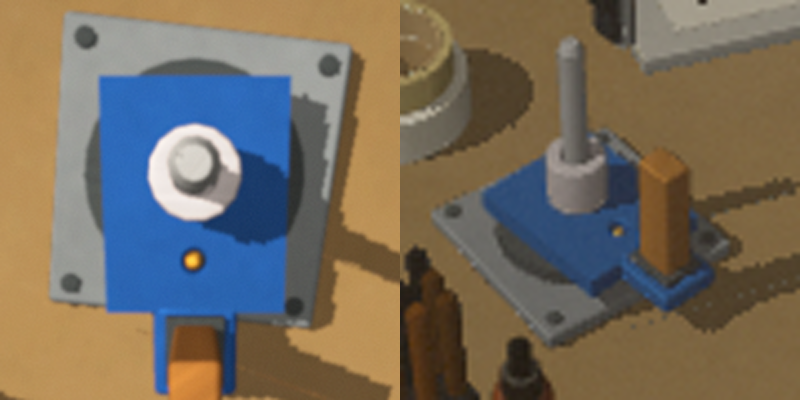

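The wrist crop shows the brass dowel standing inside the hole at (193,260). The scene crop shows the arm flat on the ring, the sleeve low on the rod, and the gripper clear.

```bash
python3 -c "
from workcell import bot
print(bot.job_done())"
```

```text
the job is handed in; nothing more can be done
None
```

The pressure arm is on the rod with the dowel in its hole, and from contact height and the last pictures it lies flat on the ring. I released it, moved no other items, and handed the job in at about 12 s; the call returned no verdict.

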